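# Square a heavy supply up against the stop rail

### The job

Push the heavy flat black power supply round on the desk until one of its long sides stands parallel to the low aluminium stop rail while it is still a finger's breadth or more short of the rail; only then push it home, so that this long side lies flat against the front of the rail with neither end sticking out past the rail's ends. Only push it with the fingers: do not lift or tip it, and leave the tin, the solder reel and the small metal box alone.

Things in the scene. Friction and masses are not known exactly. Their poses are not given: they have to be found in the camera images.
- supply: flat black desktop power supply, a plain rectangular slab of about 0.9 kg (hidden variation) lying loose on the desk, 110 (its x) by 160 (its y) by 34 mm high. Origin at the centre of its underside; z up. Its two long (160 mm) sides lie at x = -55 mm and x = +55 mm and are equivalent; either may end against the rail. Too wide to be gripped across. It slides with ordinary friction and stops when the push stops.
- rail: straight low aluminium angle screwed to the desk beyond the supply, 280 mm long (along its y, from -140 to +140 mm), 30 mm high. Origin on the desk surface, under the middle of its front face: the front face is the plane x = 0 and looks to -x, towards the robot; the metal reaches back to x = +34 mm. It does not move.
- tin: bystander: round tin with a red lid, diameter 67 mm, 34 mm high, loose, on the robot's right of the supply. Origin at the centre of its underside.
- reel: bystander: reel of solder with blue flanges standing flat, diameter 56 mm, 44 mm high, loose, on the robot's left of the supply. Origin at the centre of its underside.
- splitter: bystander: small bare aluminium box with connectors, 55 x 114 x 28 mm, long axis y, loose, on the robot's left of the supply, nearer to the robot than the reel. Origin at the centre of its underside.

How it is judged (in metres and radians):
On the way:
1. the supply has been turned until a long side is parallel to the rail (within 0.14 rad) while still clear of it by more than 10 mm (angle between the x axis of supply and the x axis of rail, either way round below 0.14 rad and x of supply in the frame of rail below -0.065 m), for 0.2 s.
At the end, for the whole second after the job is handed in: the supply lies at rest flat on the desk with a long side against the rail's front: parallel within 0.04 rad, its middle no more than 60 mm from the face (gap under 5 mm) and no more than 62 mm along the rail from the rail's middle, so that neither end overhangs (angle between the x axis of supply and the x axis of rail, either way round below 0.04 rad and x of supply in the frame of rail between -0.06 and -0.05 m and y of supply in the frame of rail between -0.062 and 0.062 m and height (world z) of supply below 0.004 m and angle between supply's own z axis and vertical below 0.03 rad and linear speed of supply below 0.01 m/s); the robot touches nothing.
It fails at once if the supply is lifted or tipped (height (world z) of supply above 0.01 m or angle between supply's own z axis and vertical above 0.12 rad).
It fails at once if the tin, the reel or the small metal box is disturbed (moved more than 15 mm) (distance of any of tin, reel, splitter from where it was at the start of the episode above 0.015 m).
It also fails if it takes over 72 s, if anything falls off the work surface, if the arm or the gripper's body presses on something with over 40 N, if the wrist force passes 120 N, or if a joint passes its speed limit or range.

### The arm

A 6-joint arm with a two-finger parallel gripper is mounted at the origin on a cart in front of the work surface, level with it; the furniture and walls round the work are solid. World frame = base frame: x ahead of the robot, y to its left, z up, the work surface at z = 0. Lengths are in mm, angles in degrees, forces in N, time in s.
With the tool pointing down it reaches from about 275 to 725 mm from the base axis. Payload 15.9 kg.
Tool frame: the origin (TCP) lies between the finger pads; the fingertips stand env.finger_overhang ahead of it and the grasp point (between the pads) lies 6 mm ahead of it (env.finger_overhang is the distance from the TCP to the fingertips, in mm); z points along the fingers, y is the line along which they close (so a half turn about z gives the same grasp; the last joint's range is limited). The gripper opens to 85 mm and grips with 20 to 120 N. Pads are 22 mm wide; open, the fingers measure 114 mm over their backs; the gripper's body (76 mm by 85 mm) begins 54 mm behind the grasp point. The pads swing forward as they close: fully open they stand 13 mm farther back than shut.
Start: joints at [67.838, 12.198, -1.971, 75.831, 0, 90], TCP at [188.606, 463.048, 256.306] pointing down, gripper open.
Joint ranges: [-170.91, 170.91], [-42.67, 98.43], [-65.05, 77.54], [-120.47, 116.71], [-90, 82.35], [-180, 180]. Speed limits (degrees/s): [108.29, 108.29, 136.94, 147.25, 180, 180].

### API

Orientations are given as [roll, pitch, yaw] about the fixed x, y, z axes, in that order (R = Rz(yaw) Ry(pitch) Rx(roll)).
In Python, from plant import env gives the robot as it stands.
- The arm moves only by the tool play_rows, never from a script. Its argument "moves" is text: rows parted by semicolons, each of 7 numbers parted by spaces: the opening, from -1 (shut) to 1 (fully open), then the shift along the tool's x, y, z normalised to -1 to 1, where 1 is 0.02 m, then the turn, a rotation vector about the tool's x, y, z normalised to -1 to 1, where 1 is 4 degrees. A call has 1 to 5 rows; each row shifts and turns the commanded pose from where the row before left it, along the tool's axes as they then stand; what a row does not reach is not made up. A row lasts 1/10 s, in which the tool goes at most 50 mm and 8.59 degrees, less where a joint would pass 70% of its speed; a pose out of reach is approached as far as the arm can. A call with a number of a shift or a turn outside -1 to 1 is refused whole. A call with a gripper value outside its range is refused whole. The fingers move at their own pace and stop on an object; "squeeze" is the grip in N (left out, the last holds). Time passes only in rows, so rows that do not move let the fingers close. It gives the time, the measured TCP pose, the force, the opening and the grip force at its end, in the units of the state.
- env.observe(): the state, without advancing time (a new reading comes with each control period).
- env.camera(name): name is "side" or "top" or "wrist"; returns (picture, depth): 420x560x3 uint8, red, green, blue; 420x560 float32, mm along the optical axis (not along the pixel's ray), 0 where there is no reading.
- env.get_calibration(name): a dict with "fovy" (degrees; the focal length in pixels is half the picture's height over the tangent of half this angle, whatever the lens; pixels are square), "cx", "cy" (the principal point, pixels), "position" and "rotation" of the camera in the world; the wrist camera has in their place "mount" (4x4, takes a point from camera to tool coordinates, whose origin is the TCP and whose axes are the flange's). Camera axes: x right, y down, z forward; pixel columns grow to the right and rows downward; lengths in mm; the calibration is good to about 2 mm. A picture is of the moment at which its call begins: read the wrist's pose just before it. get_calibration takes no time and is no camera call.
- env.hand_in(): hands the job in; it is judged then, once.
The state is a dict: "time_s": time; "q": joint angles; "qvel": joint speeds; "tau": joint torques, N m; "tcp_pos": TCP position; "ee_rot": TCP orientation; "ft_force": force on the tool from outside, world axes, zero at the start; "moment": the same for the moment, N m; "opening": finger opening in mm; "grip_force": force on a finger pad.
Only numpy, scipy, OpenCV 4.12 (cv2) and the standard library are available. Lean on these libraries where they do the work, as an engineer would, in place of code of your own. Each camera call takes 0.05 s, during which the arm holds its last target. There are 200 camera calls.

## Working session

There is one attempt and no reset: what is moved stays moved. The work goes in short steps, Python scripts to look and compute and a tool call to move; the robot and the scene stay as the last step left them, time stands still between calls to the robot, and variables do not carry over. Pictures are saved under pics/ and viewed, at most 10 in all, crops included, and the job is handed in when it is done.

Besides the shell and the picture viewer there is one more tool, called after ">>>" in YAML: its name, and indented under it one key for each argument. play_rows: Moves the arm, as the interface text tells. Scaled input: -1 to 1 covers 0.02 m each way for a shift and 4 degrees each way for a turn. Its arguments: {"type":"object","properties":{"moves":{"type":"string"},"squeeze":{"type":"number"}},"required":["moves"]}

```bash
mkdir -p pics; ls; python3 - <<'E'
from plant import env
import cv2
for n in ("top","side"):
    p,d=env.camera(n); cv2.imwrite(f"pics/{n}0.png",p[:,:,::-1]); 
    c=env.get_calibration(n); print(n,c)
print(env.finger_overhang, env.observe())
E
```

```text
pics
top {'fovy': 56.90872688866154, 'cx': 280.4419172384989, 'cy': 206.95572470411963, 'position': array([420.27143125, -75.58682156, 883.12492839]), 'rotation': array([-1.71247780e+02,  1.13933900e-01, -8.87029618e+01])}
side {'fovy': 52.500764372099574, 'cx': 282.95644450696653, 'cy': 211.70738381218146, 'position': array([  488.89607869, -1018.69725032,   457.96823824]), 'rotation': array([-113.0993985 ,   -0.28204019,   -2.71870616])}
25.0 {'time_s': 0.1, 'q': array([ 6.78367144e+01,  1.22218836e+01, -2.00435119e+00,  7.58313433e+01,
        1.10127893e-03,  9.00019398e+01]), 'qvel': array([ 0.08583699,  0.00977444,  0.04633389, -0.0426857 ,  0.11193859,
       -0.03056474]), 'tau': array([ 1.45682148e-03, -6.87249899e+01,  4.87806451e+01,  1.21614386e-02,
        8.35334822e-05, -1.23307453e-05]), 'tcp_pos': array([188.51233468, 462.79764036, 255.86854443]), 'ee_rot': array([-1.79942422e+02, -1.09932906e-03,  1.57834774e+02]), 'ft_force': array([-1.68576901, -0.03831399, -0.17836486]), 'moment': array([-0.04791239, -0.03183136,  0.00071239]), 'grip_force': 0.0, 'opening': 85.98293918193453}
```

View pics/top0.png

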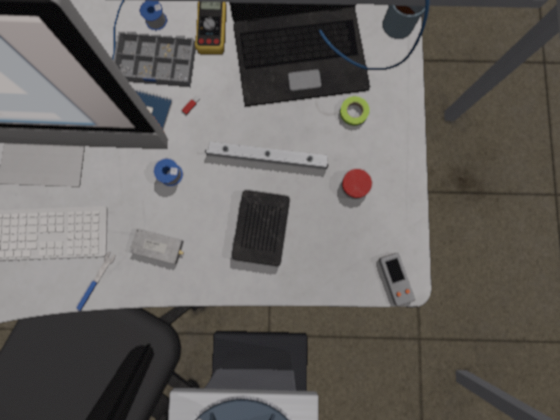

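View pics/side0.png

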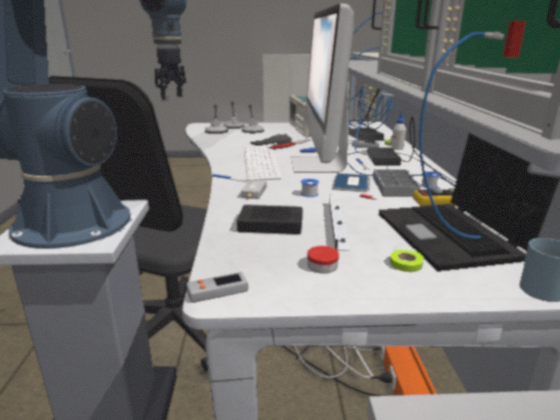

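The top view shows the black supply at about (262,228), the white rail from (207,150) to (327,163), the tin at (357,184), the reel at (168,172) and the metal box at (157,247). In the side view the arm is parked clear at the upper left.

```bash
cat > h.py <<'E'
from plant import env
import numpy as np, cv2
from scipy.spatial.transform import Rotation as R
def ray(n,uv,z):
    c=env.get_calibration(n); f=210/np.tan(np.radians(c["fovy"]/2))
    uv=np.atleast_2d(uv).astype(float)
    d=np.c_[(uv-[c["cx"],c["cy"]])/f,np.ones(len(uv))]@R.from_euler("xyz",c["rotation"],degrees=True).as_matrix().T
    return (c["position"]+d*((z-c["position"][2])/d[:,2])[:,None])[:,:2]
def pix(n,P):
    c=env.get_calibration(n); f=210/np.tan(np.radians(c["fovy"]/2))
    q=(np.atleast_2d(P)-c["position"])@R.from_euler("xyz",c["rotation"],degrees=True).as_matrix()
    return q[:,:2]/q[:,2:]*f+[c["cx"],c["cy"]]
def blob(m,roi):
    x0,y0,x1,y1=roi; k=np.zeros(m.shape,np.uint8); k[y0:y1,x0:x1]=m[y0:y1,x0:x1]
    k=cv2.morphologyEx(k,cv2.MORPH_CLOSE,np.ones((5,5)))
    return max(cv2.findContours(k,cv2.RETR_EXTERNAL,cv2.CHAIN_APPROX_NONE)[0],key=cv2.contourArea)[:,0]
def rect(n,c,z):
    (x,y),(w,h),a=cv2.minAreaRect(ray(n,c,z).astype(np.float32))
    if w<h: w,h,a=h,w,a-90
    a=(a+180)%180   # direction of long side, deg from world x
    return np.round([x,y,w,h,a],1)
def supply(p,roi=(190,165,335,290),z=34):
    return rect("top",blob((p.max(2)<95).astype(np.uint8),roi),z)
E
python3 - <<'E'
from h import *
p,d=env.camera("top")
print(p[228,262],p[156,265],p[130,265],p[247,157],p[200,300],p[255,262],p[285,262])
print("supply",supply(p))
for z in (25,34): 
  m=(p.max(2)<95).astype(np.uint8); print(rect("top",blob(m,(190,165,335,290)),z))
hsv=cv2.cvtColor(p,cv2.COLOR_RGB2HSV)
print("tin",rect("top",blob(((hsv[...,1]>120)).astype(np.uint8),(335,160,385,210)),34))
print("reel",rect("top",blob(((hsv[...,1]>120)).astype(np.uint8),(145,150,190,195)),44))
for e in [(207,146),(328,158),(327,168),(206,156)]: print(e,ray("top",e,30),ray("top",e,0))
print("split",ray("top",[(137,230),(182,238),(178,265),(132,257)],28))
cv2.imwrite("pics/c.png",cv2.resize(p[125:285,125:385,::-1],None,fx=3,fy=3,interpolation=cv2.INTER_CUBIC))
E
```

```text
[37 37 36] [146 145 146] [159 156 156] [159 156 152] [156 154 153] [42 40 40] [156 154 154]
supply [504.1 -28.  159.9 108.7 172.7]
[505.  -27.5 161.6 109.8 172.7]
[504.1 -28.  159.9 108.7 172.7]
tin [ 608.4 -240.1   63.9   60.6  154. ]
reel [624.7 185.8  50.2  48.9   1.3]
(207, 146) [[688.60463722  99.94722236]] [[698.04053097 106.1198486 ]]
(328, 158) [[ 666.41940666 -176.35497241]] [[ 675.07516037 -179.89846812]]
(327, 168) [[ 643.02567682 -174.18678308]] [[ 650.8587938  -177.65403477]]
(206, 156) [[664.9921417 101.0079662]] [[673.59770587 107.21789332]]
split [[493.14738171 245.4425314 ]
 [477.70607479 144.69697248]
 [418.65242662 149.82132373]
 [433.6842835  251.71762654]]
```

View pics/c.png

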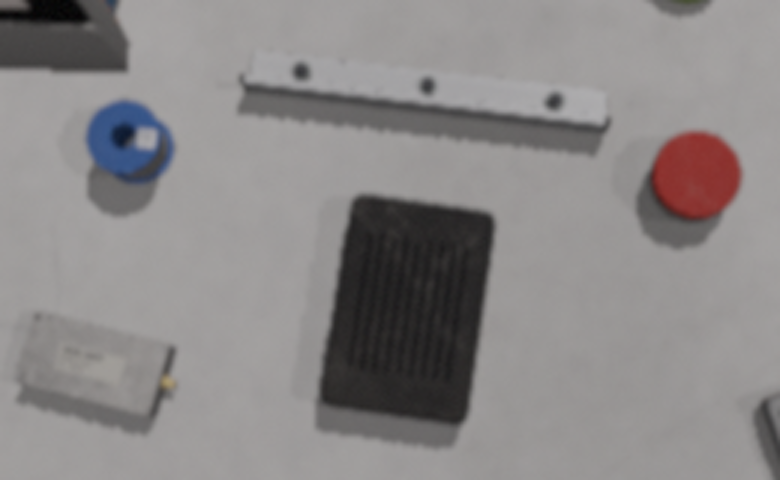

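>>> play_rows:
  moves: "-1 -1 -0.46 0 0 0 0;-1 -1 -0.46 0 0 0 0;-1 -1 -0.46 0 0 0 0;-1 -1 -0.46 0 0 0 0;-1 -1 -0.46 0 0 0 0"
  squeeze: 20

```text
time_s: 0.65
tcp_pos: [264.3, 381.9, 256.1]
ee_rot: [-180.0, -0.0, 157.8]
ft_force: [-0.3, -0.2, -0.8]
opening: 12.0
grip_force: 0.0
```

>>> play_rows:
  moves: "-1 -1 -0.46 0 0 0 0;-1 -1 -0.46 0 0 0 0;-1 -1 -0.46 0 0 0 0;-1 -1 -0.46 0 0 0 0;-1 -1 -0.46 0 0 0 0"

```text
time_s: 1.15
tcp_pos: [339.6, 301.6, 256.2]
ee_rot: [-180.0, -0.0, 157.8]
ft_force: [1.1, 0.9, 0.3]
opening: 0.0
grip_force: 0.0
```

>>> play_rows:
  moves: "-1 -1 -0.46 0 0 0 0;-1 -1 -0.46 0 0 0 0;-1 -1 -0.46 0 0 0 0;-1 -1 -0.46 0 0 0 0;-1 -1 -0.46 0 0 0 0"

```text
time_s: 1.65
tcp_pos: [414.8, 221.3, 256.2]
ee_rot: [-180.0, -0.0, 157.8]
ft_force: [0.2, -0.1, 0.0]
opening: 0.5
grip_force: 0.0
```

>>> play_rows:
  moves: "-1 -1 -0.46 0 0 0 0;-1 -1 -0.46 0 0 0 0;-1 -1 -0.46 0 0 0 0;-1 -1 -0.46 0 0 0 0;-1 -1 -0.46 0 0 0 0"

```text
time_s: 2.15
tcp_pos: [490.1, 141.0, 256.1]
ee_rot: [-180.0, -0.0, 157.8]
ft_force: [1.1, -0.1, -1.3]
opening: -0.6
grip_force: 0.0
```

>>> play_rows:
  moves: "-1 -1 -0.46 0 0 0 0;-1 -1 -0.46 0 0 0 0;-1 -1 -0.46 0 0 0 0;-1 -1 -0.46 0 0 0 0;-1 -1 -0.46 0 0 0 0"

```text
time_s: 2.65
tcp_pos: [565.3, 60.7, 256.0]
ee_rot: [-180.0, -0.0, 157.8]
ft_force: [-0.0, 0.1, -0.1]
opening: 0.2
grip_force: 0.0
```

>>> play_rows:
  moves: "-1 0 0 0 0 0 1;-1 0 0 0 0 0 1;-1 0 0 0 0 0 1;-1 0 0 0 0 0 1;-1 0 0 0 0 0 1"

```text
time_s: 3.15
tcp_pos: [564.8, 61.4, 256.0]
ee_rot: [-180.0, -0.0, 137.7]
ft_force: [0.1, -0.1, -0.6]
opening: -0.2
grip_force: 0.0
```

>>> play_rows:
  moves: "-1 0 0 0 0 0 1;-1 0 0 0 0 0 1;-1 0 0 0 0 0 1;-1 0 0 0 0 0 1;-1 0 0 0 0 0 1"

```text
time_s: 3.65
tcp_pos: [564.8, 61.4, 256.1]
ee_rot: [-180.0, -0.0, 117.7]
ft_force: [0.6, -0.3, -0.3]
opening: -0.0
grip_force: 0.0
```

>>> play_rows:
  moves: "-1 0 0 0 0 0 1;-1 0 0 0 0 0 1;-1 0 0 0 0 0 1;-1 0 0 0 0 0 1;-1 0 0 0 0 0 1"

```text
time_s: 4.15
tcp_pos: [564.8, 61.4, 256.0]
ee_rot: [-180.0, 0.0, 97.7]
ft_force: [-0.2, 0.3, 0.1]
opening: 0.2
grip_force: 0.0
```

>>> play_rows:
  moves: "-1 0 0 0 0 0 1;-1 0 0 0 0 0 1;-1 0 0 0 0 0 1;-1 0 0 0 0 0 1;-1 0 0 0 0 0 1"

```text
time_s: 4.65
tcp_pos: [564.8, 61.4, 256.0]
ee_rot: [-180.0, 0.0, 77.7]
ft_force: [0.3, -1.6, -0.7]
opening: 0.1
grip_force: 0.0
```

>>> play_rows:
  moves: "-1 0 0 0 0 0 1;-1 0 0 0 0 0 1;-1 0 0 0 0 0 1;-1 0 0 0 0 0 1;-1 0 0 0 0 0 1"

```text
time_s: 5.15
tcp_pos: [564.8, 61.4, 256.0]
ee_rot: [-180.0, 0.0, 57.7]
ft_force: [-0.3, 0.6, -0.4]
opening: 0.2
grip_force: 0.0
```

>>> play_rows:
  moves: "-1 0 0 0 0 0 1;-1 0 0 0 0 0 1;-1 0 0 0 0 0 1;-1 0 0 0 0 0 1;-1 0 0 0 0 0 1"

```text
time_s: 5.65
tcp_pos: [564.8, 61.4, 256.0]
ee_rot: [-180.0, 0.0, 37.7]
ft_force: [0.4, 1.2, 0.2]
opening: -0.1
grip_force: 0.0
```

>>> play_rows:
  moves: "-1 0 0 0 0 0 1;-1 0 0 0 0 0 1;-1 0 0 0 0 0 1;-1 0 0 0 0 0 1;-1 0 0 0 0 0 1"

```text
time_s: 6.15
tcp_pos: [564.8, 61.4, 256.0]
ee_rot: [-180.0, 0.0, 17.7]
ft_force: [-0.1, -0.5, 0.2]
opening: -0.1
grip_force: 0.0
```

>>> play_rows:
  moves: "-1 0 0 0 0 0 1;-1 0 0 0 0 0 1;-1 0 0 0 0 0 1;-1 0 0 0 0 0 1;-1 0 0 0 0 0 1"

```text
time_s: 6.65
tcp_pos: [566.6, 22.2, 256.0]
ee_rot: [-178.1, 0.1, 1.3]
ft_force: [0.6, -0.4, 1.0]
opening: 0.0
grip_force: 0.0
```

>>> play_rows:
  moves: "-1 0 0 0 0 0 0.65;-1 0 0 1 0 0 0;-1 0 0 1 0 0 0;-1 0 0 1 0 0 0;-1 0 0 1 0 0 0"

```text
time_s: 7.15
tcp_pos: [566.3, 11.9, 175.5]
ee_rot: [-177.5, 0.2, -0.0]
ft_force: [0.4, -0.8, -1.0]
opening: 0.0
grip_force: 0.0
```

```bash
python3 -c "
from plant import env
import numpy as np
s=env.observe()
for k in('q','tcp_pos','ee_rot','ft_force'):print(k,np.round(s[k],1))"
```

```text
q [-1.000e-01  2.170e+01 -9.000e-01  6.760e+01  2.500e+00  1.799e+02]
tcp_pos [566.3  11.9 175.5]
ee_rot [-177.5    0.2   -0. ]
ft_force [ 0.4 -0.8 -1. ]
```

>>> play_rows:
  moves: "-1 0 0 0 0 0 -1;-1 0 0 0 -0.62 0 0;-1 0 0 0 0 0 -1;-1 0 0 0 0 0 -1;-1 0 0 0 0 0 -1"

```text
time_s: 7.65
tcp_pos: [566.3, 12.1, 176.2]
ee_rot: [-180.0, 0.0, 16.2]
ft_force: [-0.0, 0.2, 0.6]
opening: 0.0
grip_force: 0.0
```

>>> play_rows:
  moves: "-1 0 0 0 0 0 -1;-1 0 0 0 0 0 -1;-1 0 0 0 0 0 -1;-1 0 0 0 0 0 -1;-1 0 0 0 0 0 -1"

```text
time_s: 8.15
tcp_pos: [566.3, 12.0, 176.2]
ee_rot: [-180.0, 0.0, 36.2]
ft_force: [-0.3, 0.3, 0.4]
opening: 0.2
grip_force: 0.0
```

>>> play_rows:
  moves: "-1 0 0 0 0 0 -1;-1 0 0 0 0 0 -1;-1 0 0 0 0 0 -1;-1 0 0 0 0 0 -1;-1 0 0 0 0 0 -1"

```text
time_s: 8.65
tcp_pos: [566.3, 12.0, 176.2]
ee_rot: [-180.0, 0.0, 56.2]
ft_force: [0.3, 0.6, -0.3]
opening: 0.3
grip_force: 0.0
```

>>> play_rows:
  moves: "-1 0 0 0 0 0 -1;-1 0 0 0 0 0 -1;-1 0 0 0 0 0 -1;-1 0 0 0 0 0 -1;-1 0 0 0 0 0 -1"

```text
time_s: 9.15
tcp_pos: [566.3, 12.0, 176.2]
ee_rot: [-180.0, -0.0, 76.2]
ft_force: [0.3, -0.1, 0.6]
opening: -0.2
grip_force: 0.0
```

>>> play_rows:
  moves: "-1 0 0 0 0 0 -1;-1 0 0 0 0 0 -1;-1 0 0 0 0 0 -1;-1 0 0 0 0 0 -1;-1 0 0 0 0 0 -1"

```text
time_s: 9.65
tcp_pos: [566.3, 12.0, 176.2]
ee_rot: [-180.0, -0.0, 96.2]
ft_force: [0.5, 1.1, -0.1]
opening: 0.2
grip_force: 0.0
```

>>> play_rows:
  moves: "-1 0 0 0 0 0 -1;-1 0 0 0 0 0 -1;-1 0 0 0 0 0 -1;-1 0 0 0 0 0 -1;-1 0 0 0 0 0 -1"

```text
time_s: 10.15
tcp_pos: [566.3, 12.0, 176.2]
ee_rot: [-180.0, -0.0, 116.2]
ft_force: [0.4, 0.6, 0.6]
opening: -0.3
grip_force: 0.0
```

>>> play_rows:
  moves: "-1 0 0 0 0 0 -1;-1 0 0 0 0 0 -1;-1 0 0 0 0 0 -1;-1 0 0 0 0 0 -1;-1 0 0 0 0 0 -1"

```text
time_s: 10.65
tcp_pos: [566.3, 12.0, 176.2]
ee_rot: [-180.0, -0.0, 136.2]
ft_force: [-0.8, -0.6, -0.3]
opening: 0.3
grip_force: 0.0
```

>>> play_rows:
  moves: "-1 0 0 0 0 0 -1;-1 0 0 0 0 0 -1;-1 0 0 0 0 0 -1;-1 0 0 0 0 0 -1;-1 0 0 0 0 0 -1"

```text
time_s: 11.15
tcp_pos: [566.3, 12.0, 176.2]
ee_rot: [-180.0, -0.0, 156.2]
ft_force: [-0.8, 0.6, 0.3]
opening: -0.1
grip_force: 0.0
```

>>> play_rows:
  moves: "-1 0 0 0 0 0 -1;-1 0 0 0 0 0 -1;-1 0 0 0 0 0 -1;-1 0 0 0 0 0 -1;-1 0 0 0 0 0 -0.8"

```text
time_s: 11.65
tcp_pos: [566.3, 12.0, 176.2]
ee_rot: [180.0, -0.0, 175.3]
ft_force: [0.5, -0.6, -0.6]
opening: 0.4
grip_force: 0.0
```

```bash
python3 -c "
from h import *
p,d=env.camera('top'); cv2.imwrite('pics/t1.png',p[:,:,::-1])
s=env.observe()
for k in('time_s','q','tcp_pos','ee_rot','ft_force'):print(k,np.round(s[k],1))"
```

```text
time_s 11.7
q [ 1.2 21.5 -1.  67.5  0.   5.7]
tcp_pos [566.3  12.  176.2]
ee_rot [180.   -0.  175.5]
ft_force [0.1 0.9 0.3]
```

>>> play_rows:
  moves: "-1 0 0.75 0.5 0 0 0;-1 0 0.75 0.5 0 0 0;-1 0 0.75 0.8 0 0 0;-1 0 0 1 0 0 0;-1 0 0 1 0 0 0"

```text
time_s: 12.2
tcp_pos: [569.8, 58.6, 98.8]
ee_rot: [180.0, -0.1, 175.2]
ft_force: [0.4, -0.4, -0.3]
opening: -0.1
grip_force: 0.0
```

>>> play_rows:
  moves: "-1 0 0 1 0 0 0;-1 0 0 1 0 0 0;-1 0 0 0.8 0 0 0;-1 0 0 0.35 0 0 0;-1 0 0 0 0 0 0"

```text
time_s: 12.7
tcp_pos: [569.3, 57.5, 36.1]
ee_rot: [-180.0, -0.1, 175.2]
ft_force: [-0.1, -0.1, -0.0]
opening: -0.4
grip_force: 0.0
```

>>> play_rows:
  moves: "-1 0 -0.5 0 0 0 0;-1 0 -0.5 0 0 0 0;-1 0 -0.5 0 0 0 0;-1 0 -0.5 0 0 0 0;-1 0 -0.5 0 0 0 0"

```text
time_s: 13.2
tcp_pos: [566.7, 6.2, 38.1]
ee_rot: [179.9, 0.1, 175.2]
ft_force: [3.8, 5.4, 1.2]
opening: 0.4
grip_force: 2.8
```

>>> play_rows:
  moves: "-1 0 -0.5 0 0 0 0;-1 0 -0.5 0 0 0 0;-1 0 -0.5 0 0 0 0;-1 0 0.5 0 0 0 0;-1 0 0.7 0 0 0 0"

```text
time_s: 13.7
tcp_pos: [565.4, 0.8, 37.6]
ee_rot: [-180.0, -0.0, 175.1]
ft_force: [-0.3, 0.2, 0.1]
opening: -0.0
grip_force: 0.0
```

```bash
python3 -c "
from h import *
p,d=env.camera('top'); cv2.imwrite('pics/t2.png',p[:,:,::-1])
print(supply(p)); print(env.observe()['tcp_pos'])"
```

```text
[512.7 -74.7 274.8 135.7   7.7]
[565.59933589   3.45229687  37.51462946]
```

View pics/t2.png

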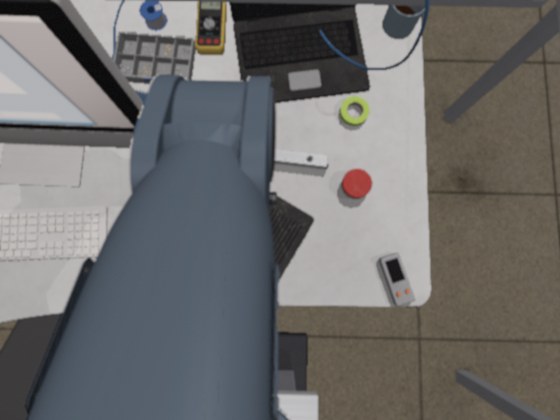

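The arm hides most of the supply here. Its visible right corner at (312,217) shows it has turned roughly 30–40° clockwise. I'll lift and move to its near right side, then look again.

>>> play_rows:
  moves: "-1 0 0 -1 0 0 0;-1 0 0 -1 0 0 0;-1 0.5 -0.5 -1 0 0 0;-1 1 -0.8 -1 0 0 0;-1 1 -0.8 -1 0 0 0"

```text
time_s: 14.25
tcp_pos: [511.5, -35.9, 138.0]
ee_rot: [180.0, -0.0, 175.3]
ft_force: [0.6, 0.0, 0.4]
opening: 0.1
grip_force: 0.0
```

>>> play_rows:
  moves: "-1 1 -0.8 -1 0 0 0;-1 1 -0.8 -1 0 0 0;-1 1 -0.8 -1 0 0 0;-1 1 -0.8 0 0 0 0;-1 1 -0.8 0 0 0 0"

```text
time_s: 14.75
tcp_pos: [405.4, -107.7, 198.0]
ee_rot: [-180.0, 0.1, 175.3]
ft_force: [-0.6, -0.2, -0.2]
opening: 0.0
grip_force: 0.0
```

```bash
python3 -c "
from h import *
s=env.observe(); print(s['tcp_pos'],s['ee_rot'])
w,dw=env.camera('wrist'); p,d=env.camera('top')
a=np.hstack([p[100:320,100:400],]);
cv2.imwrite('pics/t3.png',np.hstack([cv2.resize(w,(400,300)),cv2.resize(p[110:305,130:390],(400,300))])[:,:,::-1])
np.savez('w.npz',w=w,dw=dw,t=s['tcp_pos'],r=s['ee_rot']); print(env.get_calibration('wrist'))"
```

```text
[ 405.4083532  -107.69248918  198.03013237] [-1.79990543e+02  5.76511242e-02  1.75256808e+02]
{'fovy': 67.9471227243762, 'cx': 285.0733981286815, 'cy': 208.18602804778652, 'mount': array([[ 3.77223084e-04, -9.60913837e-01, -2.76847350e-01,
         7.01775184e+01],
       [ 9.99999808e-01,  2.26434016e-04,  5.76633417e-04,
        -6.61146501e-01],
       [-4.91407372e-04, -2.76847514e-01,  9.60913738e-01,
        -1.16654723e+02],
       [ 0.00000000e+00,  0.00000000e+00,  0.00000000e+00,
         1.00000000e+00]])}
```

View pics/t3.png

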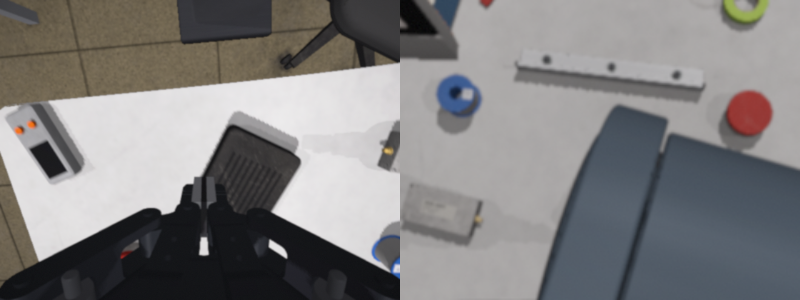

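The wrist view (left half; picture up points towards the robot) shows the supply's near short side from about (233,124) to (300,160). In the top view (right half) the arm hides the supply, while the reel, tin and box are where they were.

```bash
cat >> h.py <<'E'
def wray(uv,z,t,r):
    c=env.get_calibration("wrist"); f=210/np.tan(np.radians(c["fovy"]/2)); M=c["mount"]
    uv=np.atleast_2d(uv).astype(float); Rt=R.from_euler("xyz",r,degrees=True).as_matrix()
    d=np.c_[(uv-[c["cx"],c["cy"]])/f,np.ones(len(uv))]@M[:3,:3].T@Rt.T
    o=Rt@M[:3,3]+t
    return (o+d*((z-o[2])/d[:,2])[:,None])[:,:2]
E
python3 -c "
from h import *
k=np.load('w.npz')
uv=np.array([(233,124),(300,160),(205,165)])*[1.4,1.4]
P=wray(uv,34,k['t'],k['r']); print(P)
e=P[0]-P[1]; print(np.linalg.norm(e)); n=e/np.linalg.norm(e)
l=np.array([-n[1],n[0]]); l*=np.sign(l[0]); print('long dir deg',np.degrees(np.arctan2(l[1],l[0])), 'centre',P[:2].mean(0)+80*l)
"
```

```text
[[ 386.67697441  -69.19225161]
 [ 442.37448339   17.53771414]
 [ 439.0031453  -109.14169054]]
103.07424249956195
long dir deg -32.70835462341861 centre [481.8402887  -69.05631035]
```

>>> play_rows:
  moves: "-1 0.5 0 1 0 0 0;-1 0.55 0 1 0 0 0;-1 0 0 1 0 0 0;-1 0 0 1 0 0 0;-1 0 0 1 0 0 0"

```text
time_s: 15.35
tcp_pos: [385.4, -105.3, 96.7]
ee_rot: [180.0, 0.0, 175.2]
ft_force: [1.1, 0.1, 0.8]
opening: 0.1
grip_force: 0.0
```

>>> play_rows:
  moves: "-1 0 0 1 0 0 0;-1 0 0 1 0 0 0;-1 0 0 0.7 0 0 0;-1 0 0 0.35 0 0 0;-1 0 0 0 0 0 0"

```text
time_s: 15.85
tcp_pos: [384.7, -105.5, 35.9]
ee_rot: [180.0, -0.1, 175.2]
ft_force: [0.7, 0.1, 0.2]
opening: 0.1
grip_force: 0.0
```

>>> play_rows:
  moves: "-1 -0.1 0.4 0 0 0 0;-1 -0.1 0.4 0 0 0 0;-1 -0.1 0.4 0 0 0 0;-1 -0.1 0.4 0 0 0 0;-1 -0.1 0.4 0 0 0 0"

```text
time_s: 16.35
tcp_pos: [398.0, -66.7, 36.7]
ee_rot: [-179.9, -0.0, 175.2]
ft_force: [-6.0, -5.9, 7.7]
opening: -0.2
grip_force: 4.2
```

>>> play_rows:
  moves: "-1 -0.1 0.4 0 0 0 0;-1 -0.15 0.4 0 0 0 0;-1 -0.15 0.4 0 0 0 0;-1 -0.15 0.4 0 0 0 0;-1 -0.15 0.4 0 0 0 0"

```text
time_s: 16.85
tcp_pos: [415.5, -27.9, 36.7]
ee_rot: [-180.0, -0.0, 175.2]
ft_force: [-3.9, -2.7, 4.4]
opening: -0.2
grip_force: 2.7
```

```bash
python3 -c "
from h import *
s=env.observe(); print(s['tcp_pos'],s['ee_rot'])
w,dw=env.camera('wrist'); p,d=env.camera('top')
cv2.imwrite('pics/t4.png',np.hstack([cv2.resize(w,(400,300)),cv2.resize(p[110:305,130:390],(400,300))])[:,:,::-1])
np.savez('w.npz',w=w,dw=dw,t=s['tcp_pos'],r=s['ee_rot'])"
```

```text
[415.45060754 -27.8895151   36.74859636] [-1.79956814e+02 -2.07683467e-02  1.75199321e+02]
```

View pics/t4.png

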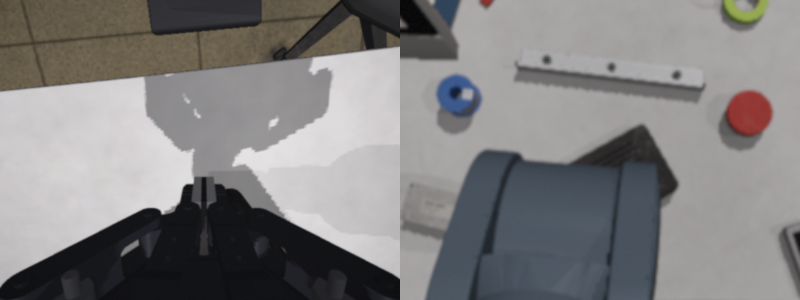

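The supply's far end shows in the top half at (643,128) and (677,183), still about 30° short of parallel; the bystanders are untouched.

```bash
python3 -c "
from h import *
P=ray('top',[(288,193.2),(310,229)],34); print(P)
e=P[0]-P[1]; print(np.linalg.norm(e)); n=e/np.linalg.norm(e)
l=np.array([n[1],-n[0]]); print('long dir',np.degrees(np.arctan2(l[1],l[0])),'centre',P.mean(0)-80*l)
# rail front edge
p,d=env.camera('top')
g=cv2.cvtColor(p,cv2.COLOR_RGB2GRAY).astype(int)
f=[]
for u in range(215,322,4):
    c=g[140:175,u]; i=np.argmin(np.diff(cv2.GaussianBlur(c.astype(np.float32),(1,3),0).ravel())); f.append((u,140.5+i))
f=ray('top',f,30); A=np.polyfit(f[:,1],f[:,0],1); print('rail x=',A, np.std(f[:,0]-np.polyval(A,f[:,1])), 'angle',np.degrees(np.arctan(A[0])))
"
```

```text
[[ 582.31975561  -87.08142176]
 [ 503.37673522 -136.98647184]]
93.3944028960175
long dir -57.70034004961157 centre [500.1004588  -44.41274643]
rail x= [1.00157727e-01 6.63908327e+02] 0.6648682401072895 angle 5.71954061413743
```

>>> play_rows:
  moves: "-1 -0.2 0.42 0 0 0 0;-1 -0.2 0.42 0 0 0 0;-1 -0.2 0.42 0 0 0 0;-1 -0.2 0.42 0 0 0 0;-1 -0.33 0.29 0 0 0 0"

```text
time_s: 17.5
tcp_pos: [441.2, 9.8, 36.3]
ee_rot: [180.0, -0.1, 175.2]
ft_force: [-5.7, -0.2, 4.4]
opening: 0.1
grip_force: 3.1
```

>>> play_rows:
  moves: "-1 -0.33 0.29 0 0 0 0;-1 -0.33 0.29 0 0 0 0;-1 0.7 -0.1 0 0 0 0;-1 1 0 -0.5 0 0 0;-1 1 0 -1 0 0 0"

```text
time_s: 18.0
tcp_pos: [400.6, 22.4, 65.9]
ee_rot: [180.0, -0.1, 175.2]
ft_force: [0.2, -0.5, 1.6]
opening: -0.2
grip_force: 0.0
```

>>> play_rows:
  moves: "1 0.6 0 -1 0 0 0;1 0 0 -1 0 0 0;1 0 0 -1 0 0 0;1 0 0 -1 0 0 0;1 0 0 0 0 0 0"

```text
time_s: 18.5
tcp_pos: [391.5, 23.4, 148.8]
ee_rot: [179.9, 0.2, 175.2]
ft_force: [0.0, 0.4, -0.8]
opening: 72.5
grip_force: 0.0
```

```bash
python3 -c "
from h import *
s=env.observe(); print(s['tcp_pos'],s['ee_rot'],s['time_s'])
w,dw=env.camera('wrist'); p,d=env.camera('top')
cv2.imwrite('pics/t5.png',np.hstack([cv2.resize(w,(400,300)),cv2.resize(p[110:305,130:390],(400,300))])[:,:,::-1])
np.savez('w.npz',w=w,dw=dw,t=s['tcp_pos'],r=s['ee_rot'])"
```

```text
[391.49279545  23.42096358 148.75345883] [179.92769715   0.22923729 175.21006929] 18.5
```

View pics/t5.png

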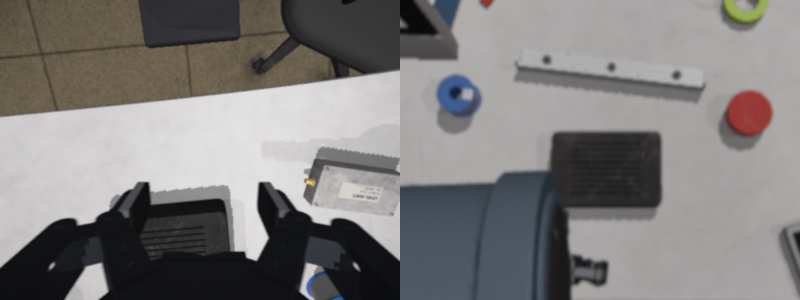

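The supply is now nearly square to the rail: in the top half it spans about (555,132) to (660,207), with a clear gap to the rail. I'll measure it before pushing home.

```bash
python3 -c "
from h import *
p,d=env.camera('top')
g=cv2.GaussianBlur(p.max(2),(3,3),0).astype(int)
# far edge and right edge
f=ray('top',[(u,175+np.where(g[175:215,u]<95)[0][0]) for u in range(238,293,3)],34)
A=np.polyfit(f[:,1],f[:,0],1); print('far edge slope deg',np.degrees(np.arctan(A[0])),'x at mean',f[:,0].mean(),f[:,1].mean())
r=ray('top',[(250+np.where(g[v,250:]<95)[0][np.where(g[v,250:]<95)[0]<70][-1],v) for v in range(202,238,3)],34)
print('right edge y',r[:,1])
b=ray('top',[(u,215+np.where(g[215:265,u]<95)[0][-1]) for u in range(262,293,3)],34); print('near',b[:,0].mean(),b[:,1].mean())
"
```

```text
far edge slope deg -1.2761856188250307 x at mean 574.8373812334445 -35.998053885059875
right edge y [-109.67860379 -112.00265984 -109.89080815 -109.99653159 -112.31192214
 -112.41452011 -112.51687479 -112.61898705 -112.72085774 -112.82248774
 -112.92387788 -113.02502902]
near 466.7088699627935 -65.32605162956496
```

>>> play_rows:
  moves: "1 0 -0.75 1 0 0 0;1 0 -0.75 1 0 0 0;1 0 -0.7 1 0 0 0;1 0 0 1 0 0 0;1 0 0 1 0 0 0"

```text
time_s: 19.15
tcp_pos: [385.3, -21.2, 44.9]
ee_rot: [180.0, -0.1, 175.1]
ft_force: [0.2, 0.4, -0.7]
opening: 85.3
grip_force: 0.0
```

>>> play_rows:
  moves: "1 0 0 0.6 0 0 0;1 0 0 0.35 0 0 0;1 -0.5 0 0 0 0 0;1 -0.8 0 0 0 0 0;1 -0.8 0 0 0 0 0"

```text
time_s: 19.65
tcp_pos: [429.2, -24.5, 27.9]
ee_rot: [180.0, 0.0, 175.2]
ft_force: [0.4, -0.5, -0.8]
opening: 85.3
grip_force: 0.0
```

>>> play_rows:
  moves: "1 -0.5 0 0 0 0 0;1 -0.5 0 0 0 0 0;1 -0.4 0 0 0 0 0;1 -0.4 0 0 0 0 0;1 -0.4 0 0 0 0 0"

```text
time_s: 20.15
tcp_pos: [470.5, -27.6, 27.1]
ee_rot: [179.9, -0.2, 175.2]
ft_force: [-7.3, 4.6, 4.7]
opening: 85.6
grip_force: 4.1
```

```bash
cat > m.py <<'E'
from h import *
s=env.observe(); print(np.round(s['tcp_pos'],1),np.round(s['ee_rot'],1),s['time_s'],np.round(s['ft_force'],1))
p,d=env.camera('top'); cv2.imwrite('pics/t6.png',cv2.resize(p[110:305,130:390],(520,390))[:,:,::-1])
g=cv2.GaussianBlur(p.max(2),(3,3),0).astype(int)
f=[]
for u in range(225,300,3):
    w=np.where(g[167:225,u]<85)[0]
    if len(w): f.append((u,167+w[0]))
f=ray('top',f,34); A=np.polyfit(f[:,1],f[:,0],1)
k=abs(f[:,0]-np.polyval(A,f[:,1]))<4; A=np.polyfit(f[k,1],f[k,0],1)
print(np.round(f).astype(int).tolist(),'slope',np.degrees(np.arctan(A[0])),'x at -37',np.polyval(A,-37))
E
python3 m.py
```

```text
[470.5 -27.6  27.1] [179.9  -0.2 175.2] 20.15 [-7.3  4.6  4.7]
[[633, 2], [634, -5], [631, -12], [632, -19], [632, -25], [632, -32], [632, -39], [632, -46], [632, -52], [633, -59], [642, -66], [642, -72], [640, -79], [640, -86], [640, -93], [640, -99], [552, -108]] slope -1.2685185569075186 x at -37 632.0193011494704
```

View pics/t6.png

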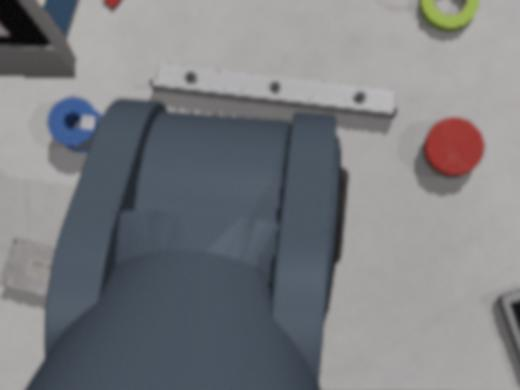

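The arm hides the supply again; only its right edge near (345,215) shows. I'll push 20 mm more, back off to the left and measure.

>>> play_rows:
  moves: "1 -0.3 0 0 0 0 0;1 -0.3 0 0 0 0 0;1 -0.3 0 0 0 0 0;1 -0.1 0 0 0 0 0;1 0 0 0 0 0 0"

```text
time_s: 20.7
tcp_pos: [490.9, -29.9, 27.1]
ee_rot: [180.0, -0.1, 175.2]
ft_force: [-4.5, -0.7, -2.1]
opening: 85.5
grip_force: 1.4
```

>>> play_rows:
  moves: "1 1 0 0 0 0 0;1 1 0 0 0 0 0;1 1 0 -1 0 0 0;1 1 1 -1 0 0 0;1 0 1 -1 0 0 0"

```text
time_s: 21.2
tcp_pos: [412.8, 16.9, 88.1]
ee_rot: [-180.0, -0.1, 175.1]
ft_force: [2.1, -0.3, 0.1]
opening: 85.7
grip_force: 0.0
```

>>> play_rows:
  moves: "1 0 1 -1 0 0 0;1 0 1 -1 0 0 0;1 0 1 -1 0 0 0;1 0 1 0 0 0 0;1 0 0 0 0 0 0"

```text
time_s: 21.7
tcp_pos: [422.6, 98.2, 148.2]
ee_rot: [179.9, 0.1, 175.3]
ft_force: [0.2, -0.8, -0.9]
opening: 85.2
grip_force: 0.0
```

```bash
python3 m.py
```

```text
[422.6  98.2 148.2] [1.799e+02 1.000e-01 1.753e+02] 21.7 [ 0.2 -0.8 -0.9]
[[535, 38], [580, 33], [608, 28], [610, 21], [610, 14], [610, 8], [608, 1], [608, -6], [608, -13], [609, -19], [606, -26], [607, -33], [607, -40], [605, -46], [605, -53], [605, -60], [603, -67], [603, -73], [603, -80], [601, -87], [601, -93], [601, -100], [599, -107]] slope 3.732828663083083 x at -37 605.5836854621479
```

View pics/t6.png

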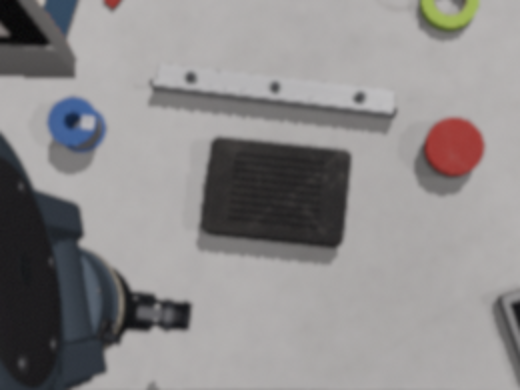

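Parallel within about 2° and roughly 50 mm short of the rail (supply at (205–350,140–245), rail front at about row 100). Now back behind it and push home.

>>> play_rows:
  moves: "1 0 -1 0 0 0 0;1 0 -1 0 0 0 0;1 0 -1 0.5 0 0 0;1 0 -1 1 0 0 0;1 0 -1 1 0 0 0"

```text
time_s: 22.25
tcp_pos: [413.2, -4.7, 96.9]
ee_rot: [-180.0, 0.0, 175.2]
ft_force: [-0.1, -0.3, -0.1]
opening: 85.3
grip_force: 0.0
```

>>> play_rows:
  moves: "1 0 -0.9 1 0 0 0;1 0 0 1 0 0 0;1 0 0 1 0 0 0;1 -0.5 0 0.5 0 0 0;1 -1 0 0 0 0 0"

```text
time_s: 22.75
tcp_pos: [439.6, -24.4, 25.8]
ee_rot: [-180.0, -0.2, 175.1]
ft_force: [-0.4, 0.4, 0.1]
opening: 85.7
grip_force: 0.0
```

>>> play_rows:
  moves: "1 -1 0 0 0 0 0;1 -0.7 0 0 0 0 0;1 -0.5 0 0 0 0 0;1 -0.5 0 0 0 0 0;1 -0.5 0 0 0 0 0"

```text
time_s: 23.25
tcp_pos: [503.8, -29.4, 26.9]
ee_rot: [-180.0, -0.2, 175.2]
ft_force: [-13.3, 1.3, 9.2]
opening: 85.7
grip_force: 6.3
```

>>> play_rows:
  moves: "1 -0.5 0 0 0 0 0;1 -0.5 0 0 0 0 0;1 -0.4 0 0 0 0 0;1 -0.2 0 0 0 0 0;1 0 0 0 0 0 0"

```text
time_s: 23.75
tcp_pos: [536.8, -32.0, 27.0]
ee_rot: [-180.0, -0.1, 175.2]
ft_force: [-1.9, -0.6, -1.5]
opening: 85.2
grip_force: 0.8
```

>>> play_rows:
  moves: "1 -0.15 0 0 0 0 0;1 -0.1 0 0 0 0 0;1 -0.1 0 0 0 0 0;1 -0.05 0 0 0 0 0;1 0 0 0 0 0 0"

```text
time_s: 24.25
tcp_pos: [539.7, -32.2, 26.5]
ee_rot: [180.0, -0.6, 175.2]
ft_force: [-36.8, 6.5, 28.6]
opening: 85.7
grip_force: 18.9
```

>>> play_rows:
  moves: "1 0.3 0 0 0 0 0;1 1 0 0 0 0 0;1 1 0 0 0 0 0;1 1 0 0 0 0 0;1 1 0 -1 0 0 0"

```text
time_s: 24.75
tcp_pos: [457.4, -25.2, 46.0]
ee_rot: [-180.0, -0.2, 175.2]
ft_force: [0.1, -0.1, 1.1]
opening: 85.4
grip_force: 0.0
```

>>> play_rows:
  moves: "1 1 0.5 -1 0 0 0;1 0 1 -1 0 0 0;1 0 1 -1 0 0 0;1 0 1 -1 0 0 0;1 0 1 -1 0 0 0"

```text
time_s: 25.25
tcp_pos: [447.3, 66.7, 148.5]
ee_rot: [180.0, 0.0, 175.2]
ft_force: [1.0, 0.2, -0.3]
opening: 85.4
grip_force: 0.0
```

>>> play_rows:
  moves: "1 0 1 0 0 0 0;1 0 1 0 0 0 0;1 0 0 0 0 0 0;1 0 0 0 0 0 0"

```text
time_s: 25.65
tcp_pos: [450.6, 105.9, 147.4]
ee_rot: [-180.0, -0.0, 175.2]
ft_force: [0.4, 0.6, 0.0]
opening: 85.2
grip_force: 0.0
```

```bash
python3 - <<'E'
from h import *
s=env.observe(); print(s['tcp_pos'],s['time_s'],s['ft_force'])
p,d=env.camera('top'); q,_=env.camera('side')
cv2.imwrite('pics/t7.png',np.vstack([cv2.resize(p[130:250,180:350],(780,300) if 0 else (425,300)),cv2.resize(q[180:270,220:347],(425,300))])[:,:,::-1])
g=cv2.GaussianBlur(p.max(2),(3,3),0).astype(int)
print(supply(p,(195,172,335,290)))
b=[]
for u in range(238,292,3):
    w=np.where(g[190:250,u]<85)[0]; b.append((u,190+w[-1]))
b=ray('top',b,34); A=np.polyfit(b[:,1],b[:,0],1); print('near edge slope',np.degrees(np.arctan(A[0])),'x@-37',np.polyval(A,-37))
E
```

```text
[450.58476143 105.8973493  147.36599631] 25.65 [0.35000766 0.64978063 0.02193745]
[590.9 -45.9 159.   94.9  85.3]
near edge slope 4.968135441319217 x@-37 546.3213581599771
```

View pics/t7.png

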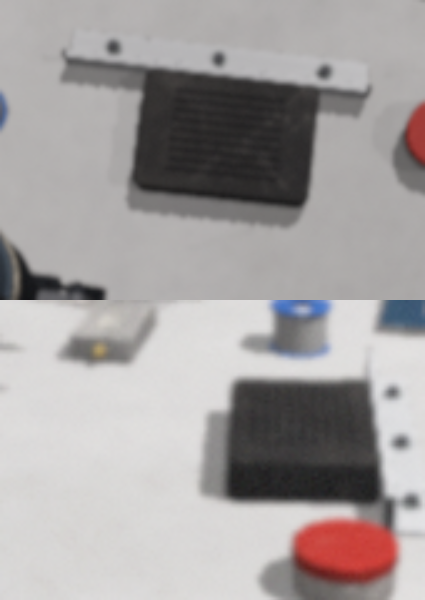

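The top view (upper half) shows the supply's long side along the rail front, at columns 145–320 against rail ends at 65–370. The side view (lower half) shows it flat and touching the rail, with the bystanders in place. The push stalled at 37 N and the near edge slopes 5.0° against the rail's roughly 5°, so I'm handing in.

```bash
python3 -c "
from plant import env
print(env.hand_in())"
```

```text
the job is handed in; nothing more can be done
None
```

I turned the supply parallel to the rail about 50 mm short of it, then pushed it home and handed the job in. The camera shows it lying flat and parallel to the rail's front, with both ends inside the rail's ends and the tin, reel and metal box undisturbed; no verdict came back.

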